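# Close up the seasoning corner

## Task

Cooking is over, so close up the seasoning corner beside the range: with the fingertips, push both drawers of the little oak shelf fully home, flush with its front, and push the salt pig's lid over until it lies fully shut. Only push: pick nothing up, leave the salt pig standing where it is, and do not disturb the jars, the dish with its spoon, the oil bottle or the pepper mill.

Things in the scene. Friction and masses are not known exactly. Their poses are not given: they have to be found in the camera images.
- shelf: narrow oak shelf unit fixed to the counter, 170 mm deep (x), 300 wide (y), 75 high, front facing its own -x: two drawers side by side, no handles. Four jars stand on top, none nearer than 80 mm to the front edge. Origin: centre of its underside; x to its back, y to its left seen from the robot, z up. Its front edges lie in the plane x = -85 mm.
- drawer_left_front (a point): point on the outer face of the left (+y) drawer's front, mid-width, 30 mm above the counter. The front is an oak panel 130 mm wide, 12 thick, from 10 to 62 mm above the counter, with a 40 mm wide, 12 mm deep notch mid-top. Axes as the shelf. It slides along shelf x; shut, it is flush with the shelf's front edges (shelf x = -85 mm, y = +72.5 mm).
- drawer_left (a joint): how far the left drawer stands out, m: 0 = shut against its stop, 0.10 = fully out. About 1.5 N of friction plus some damping; it stays where it is left.
- drawer_right_front (a point): the same point on the right (-y) drawer's front; shut at shelf x = -85 mm, y = -72.5 mm. Same panel as the left.
- drawer_right (a joint): how far the right drawer stands out, m: 0 = shut against its stop, 0.10 = fully out. Same friction as the left.
- pig: steel salt pig standing loose on the counter to the left or right of the shelf: round drum 110 mm across, 85 mm high, about 0.85 kg with its lid. Origin: centre of its underside; x points from its middle towards its hinge (roughly away from the robot), z up. The hinge's axis runs along the pig's y.
- pig_hinge (a point): middle of the lid's hinge axis, at pig x = +60 mm, 88 mm above the counter.
- pig_lid (a joint): opening of the lid, rad: 0 = shut, level on the drum; 1.57 = upright; at most 1.7. It starts open. The lid is a steel disc 114 mm across, 6 thick (hinge axis in its mid-plane), its middle 60 mm from the hinge, with a small tab at the free edge that reaches 128 mm from the hinge. The hinge is stiff (about 0.1 N m): the lid stays where it is left.
- pig_lid_middle (a point): middle of the lid's outer (upper when shut) face; z is the outward normal of that face; at 91 mm above the counter when shut.
- jar1: jar 1 of 4 counted from the shelf's right end (-y): frosted glass jar, straight sides 50 mm across, 90 mm tall with its aluminium twist cap (45 mm across), standing loose on top of the oak shelf towards its rear, its centre 28 to 42 mm behind the shelf's middle; bystander. Origin: centre of its underside.
- jar2: jar 2 of 4 counted from the shelf's right end (-y): frosted glass jar, straight sides 50 mm across, 90 mm tall with its aluminium twist cap (45 mm across), standing loose on top of the oak shelf towards its rear, its centre 28 to 42 mm behind the shelf's middle; bystander. Origin: centre of its underside.
- jar3: jar 3 of 4 counted from the shelf's right end (-y): frosted glass jar, straight sides 50 mm across, 90 mm tall with its aluminium twist cap (45 mm across), standing loose on top of the oak shelf towards its rear, its centre 28 to 42 mm behind the shelf's middle; bystander. Origin: centre of its underside.
- jar4: jar 4 of 4 counted from the shelf's right end (-y): frosted glass jar, straight sides 50 mm across, 90 mm tall with its aluminium twist cap (45 mm across), standing loose on top of the oak shelf towards its rear, its centre 28 to 42 mm behind the shelf's middle; bystander. Origin: centre of its underside.
- dish: small round terracotta dish, loose, 126 mm across the rim, 22 mm high, on the other side of the shelf from the salt pig; bystander. Origin: centre of its underside.
- spoon: white ceramic spoon about 86 mm long lying loose in the dish, its underside 5 mm above the counter; bystander. Origin: near its middle, on its underside.
- oil: green glass oil bottle, 60 mm across, 170 mm tall, loose on the counter left of the back of the shelf; bystander. Origin: centre of its underside.
- mill: dark wood pepper mill, 54 mm across, 150 mm tall, loose on the counter right of the back of the shelf; bystander. Origin: centre of its underside.
Not all that is in view belongs to the job. Several things have the shape of the pig; the one meant has the colours described above.

How it is judged:
At the end, for the whole second after the job is handed in: both drawers within 5 mm of fully shut, the salt pig's lid within 0.06 rad of shut, the pig standing upright (within 0.05 rad) and at rest (value of joint each of drawer_left, drawer_right below 0.005 m and value of joint pig_lid below 0.06 rad and linear speed of pig below 0.02 m/s and angle between pig's own z axis and vertical below 0.05 rad); the robot touches nothing.
It fails at once if a bystander (jar, dish, spoon, oil bottle or pepper mill) is moved by more than 20 mm or tipped (distance of any of jar1, jar2, jar3, jar4, dish, spoon, oil, mill from where it was at the start of the episode above 0.02 m or angle between any of jar1, jar2, jar3, jar4, dish, oil, mill's own z axis and vertical above 0.3 rad).
It fails at once if a bystander or the salt pig is lifted by more than 10 mm (height (world z) of any of pig, dish, oil, mill above 0.01 m or height (world z) of spoon above 0.016 m or height (world z) of any of jar1, jar2, jar3, jar4 above 0.085 m).
It fails at once if the salt pig is shifted by more than 30 mm or tipped by more than 0.2 rad (distance of pig from where it was at the start of the episode above 0.03 m or angle between pig's own z axis and vertical above 0.2 rad).
It also fails if it takes over 59 s, if anything falls off the work surface, if the arm or the gripper's body presses on something with over 40 N, if the wrist force passes 120 N, or if a joint passes its speed limit or range.

## Robot

A 6-joint arm with a two-finger parallel gripper is mounted at the origin on the work surface. World frame = base frame: x ahead of the robot, y to its left, z up, the work surface at z = 0. Lengths are in m, angles in rad, forces in N, time in s.
With the tool pointing down it reaches from about 0.4 to 0.825 m from the base axis. Payload 7 kg.
Tool frame: the origin (TCP) lies between the finger pads; the fingertips stand 11 mm ahead of it and the grasp point (between the pads) lies 8 mm behind it; z points along the fingers, y is the line along which they close (so a half turn about z gives the same grasp; the last joint's range is limited). The gripper opens to 85 mm and grips with 20 to 120 N. Pads are 22 mm wide; open, the fingers measure 114 mm over their backs; the gripper's body (76 mm by 85 mm) begins 54 mm behind the grasp point. The pads swing forward as they close: fully open they stand 13 mm farther back than shut.
Start: joints at [1.554, 0.359, 0.012, 0, -1.224, -0.288], TCP at [0.203, 0.644, 0.207] pointing down, gripper open.
Joint ranges: [-3.07, 3.07], [-1.43, 2.12], [-1.02, 1.25], [-3.03, 1.67], [-3.05, -0], [-3.03, 3.03]. Speed limits (rad/s): [2.39, 2.39, 3.01, 3.14, 3.14, 3.14].

## Interface

Orientations are given as [roll, pitch, yaw] about the fixed x, y, z axes, in that order (R = Rz(yaw) Ry(pitch) Rx(roll)).
In Python, from rig import robot gives the robot as it stands.
- The arm moves only by the tool send_rows, never from a script. Its argument "targets" is one flat list of numbers, 4 for each row, row after row: the shift along the tool's x, y, z normalised to -1 to 1, where 1 is 0.02 m, then the turn about the tool's z normalised to -1 to 1, where 1 is 360 degrees. A call has 1 to 5 rows; each row shifts and turns the commanded pose from where the row before left it, along the tool's axes as they then stand; what a row does not reach is not made up. A row lasts 1/10 s, in which the tool goes at most 50 mm and 8.59 degrees, less where a joint would pass 70% of its speed; a pose out of reach is approached as far as the arm can. A call with a number of a shift or a turn outside -1 to 1 is refused whole. A call with a gripper value outside its range is refused whole. "fingers" is the opening, from 0 (shut) to 1 (fully open), set as the call begins (left out, the last holds). The fingers move at their own pace and stop on an object; "grip_force" is the grip in N (left out, the last holds). Time passes only in rows, so rows that do not move let the fingers close. It gives the time, the measured TCP pose, the force, the opening and the grip force at its end, in the units of the state.
- robot.read_state(): the state, without advancing time (a new reading comes with each control period).
- robot.grab_frame(name): name is "side" or "top" or "wrist"; returns a dict with "img" (384x512x3 uint8, blue, green, red), "range_z" (384x512 float32, m along the optical axis (not along the pixel's ray), 0 where there is no reading), "fov_y" (degrees; the focal length in pixels is half the picture's height over the tangent of half this angle, whatever the lens; pixels are square), "cx", "cy" (the principal point, pixels), "eye" and "attitude" of the camera in the world. Camera axes: x right, y down, z forward; pixel columns grow to the right and rows downward; lengths in m; the calibration is good to about 2 mm. The wrist camera is an equidistant fisheye: a pixel r from the principal point sees the ray r / f radians off the axis. A picture is of the moment at which its call begins.
- robot.close_job(): hands the job in; it is judged then, once.
The state is a dict: "t": time; "q": joint angles; "qd": joint speeds; "joint_efforts": joint torques, N m; "tcp_pos": TCP position; "tool_rot": TCP orientation; "ft_force": force on the tool from outside, world axes, zero at the start; "wrist_torque": the same for the moment, N m; "grip_width": finger opening in m; "gripper_force": force on a finger pad.
Only numpy, scipy, OpenCV 4.12 (cv2) and the standard library are available. Lean on these libraries where they do the work, as an engineer would, in place of code of your own. Each camera call takes 0.05 s, during which the arm holds its last target. There are 200 camera calls.

## Working session

There is one attempt and no reset: what is moved stays moved. The work goes in short steps, Python scripts to look and compute and a tool call to move; the robot and the scene stay as the last step left them, time stands still between calls to the robot, and variables do not carry over. Pictures are saved under pics/ and viewed, at most 10 in all, crops included, and the job is handed in when it is done.

Besides the shell and the picture viewer there is one more tool, called after "Call:" as name(argument=value, ...) on one line, values as JSON. send_rows: Moves the arm, as the interface text tells. Scaled input: -1 to 1 covers 0.02 m each way for a shift and 360 degrees each way for a turn. Its arguments: {"type":"object","properties":{"targets":{"type":"array"},"fingers":{"type":"number"},"grip_force":{"type":"number"}},"required":["targets"]}

```bash
mkdir -p pics; cat > h.py <<'E'
import numpy as np, cv2
from scipy.spatial.transform import Rotation as Ro
from rig import robot
def pts(f):
    h,w=f["range_z"].shape; F=h/2/np.tan(np.radians(f["fov_y"])/2)
    v,u=np.mgrid[:h,:w]; z=f["range_z"]
    P=np.stack([(u-f["cx"])/F*z,(v-f["cy"])/F*z,z],-1)
    a=np.array(f["attitude"]); R=a if a.shape==(3,3) else Ro.from_euler('xyz',a).as_matrix()
    return P@R.T+np.array(f["eye"])
E
python3 - <<'E'
from h import *
for n in("side","top"):
    f=robot.grab_frame(n); cv2.imwrite(f"pics/{n}0.png",f["img"]); print(n,f["eye"],f["attitude"],f["fov_y"])
    np.savez(f"/tmp/{n}.npz",P=pts(f),img=f["img"],z=f["range_z"])
print(robot.read_state())
E
```

```text
side [0.0571329  0.57767045 0.60215036] [-2.1249899   0.01508642 -2.53408472] 57.31320457320697
top [ 0.37198365 -0.08906804  1.11332514] [-2.99721545 -0.0040506  -1.55779454] 56.06748248937208
{'t': 0.1, 'q': array([ 1.55409614e+00,  3.59335238e-01,  1.11768433e-02, -3.36453277e-04,
       -1.22408519e+00, -2.88101608e-01]), 'qd': array([-2.37739942e-04, -1.82420002e-03,  7.79079959e-05,  1.44455766e-03,
        4.71539205e-04,  1.07054519e-04]), 'joint_efforts': array([-2.65801893e-03, -5.84763730e+01,  2.94109637e+01,  6.95441857e+00,
       -3.15935540e-03,  1.06511258e-06]), 'tcp_pos': array([0.20244765, 0.64345058, 0.20615091]), 'tool_rot': array([ 3.14011516e+00, -1.07986894e-04, -3.04916277e-01]), 'ft_force': array([ 0.38806187, -0.18280011, -0.58013649]), 'wrist_torque': array([-0.00233137, -0.02275812, -0.01273016]), 'gripper_force': 0.0, 'grip_width': 0.08517100599701898}
```

View pics/side0.png

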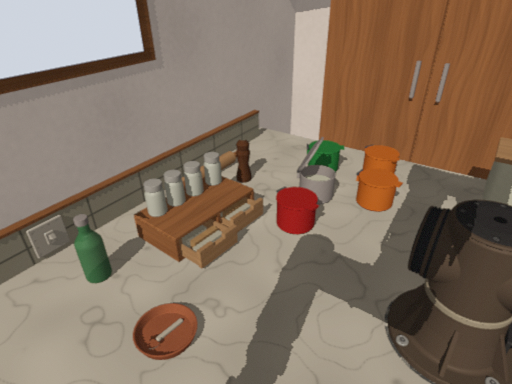

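View pics/top0.png

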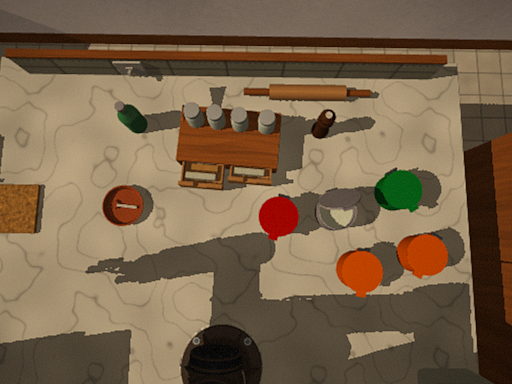

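The side view shows the shelf at (200,215) with both drawers out. The drum-shaped things are red at (297,210), grey at (318,182), green at (323,155) and two orange ones at (380,160) and (377,188). Only the grey one, at (337,212) in the top view, is steel-coloured with an open lid and salt inside, so it is the pig. I'll confirm that in a crop and measure.

```bash
python3 - <<'E'
from h import *
S=np.load("/tmp/side.npz");T=np.load("/tmp/top.npz")
a=cv2.resize(S["img"][125:275,150:350],(800,600),interpolation=cv2.INTER_CUBIC)[:, :]
b=cv2.resize(T["img"][90:250,160:400],(800,533),interpolation=cv2.INTER_CUBIC)
cv2.imwrite("pics/cs.png",a);cv2.imwrite("pics/ct.png",b)
P=T["P"];Q=S["P"]
for n,uv in dict(shelfNL=(180,155),shelfNR=(277,166),shelfBL=(184,112),dl=(202,187),dlL=(182,187),dlR=(222,188),dr=(250,183),drL=(230,181),drR=(270,184),pig=(337,212),pigrim=(320,212),red=(278,215),green=(400,190),dish=(123,205),mill=(327,115),oil=(122,106)).items():
    print(n,P[uv[1],uv[0]].round(3))
# grey pig points
for n,X in(("top",T),("side",S)):
    P=X["P"];hsv=cv2.cvtColor(X["img"],cv2.COLOR_BGR2HSV)
    m=(P[...,2]>.03)&(P[...,0]>.3)&(P[...,0]<.62)&(P[...,1]<-.2)&(P[...,1]>-.5)&(hsv[...,1]<90)
    A=P[m]
    print(n,len(A),A.min(0),A.max(0))
    for z in np.arange(.03,.24,.02):
        s=A[abs(A[:,2]-z)<.01]
        if len(s)>3: print(round(z,2),len(s),s.min(0).round(3),s.max(0).round(3),s.mean(0).round(3))
E
```

```text
shelfNL [0.609 0.131 0.074]
shelfNR [ 0.58  -0.155  0.074]
shelfBL [0.708 0.105 0.167]
dl [0.52  0.068 0.038]
dlL [ 0.524  0.136 -0.001]
dlR [0.515 0.006 0.057]
dr [ 0.536 -0.076  0.025]
drL [ 0.541 -0.015  0.03 ]
drR [ 0.531 -0.136  0.042]
pig [ 0.449 -0.334  0.05 ]
pigrim [ 0.446 -0.278  0.085]
red [ 0.435 -0.157  0.092]
green [ 0.511 -0.506  0.093]
dish [0.465 0.311 0.012]
mill [ 0.764 -0.32   0.   ]
oil [0.722 0.275 0.169]
top 1570 [ 0.33841113 -0.4987491   0.03006923] [ 0.57889728 -0.20281677  0.20318582]
0.03 22 [ 0.4   -0.319  0.03 ] [ 0.48  -0.275  0.04 ] [ 0.435 -0.286  0.035]
0.05 541 [ 0.399 -0.381  0.04 ] [ 0.476 -0.275  0.06 ] [ 0.435 -0.331  0.052]
0.07 80 [ 0.399 -0.383  0.06 ] [ 0.474 -0.274  0.08 ] [ 0.434 -0.331  0.07 ]
0.09 202 [ 0.338 -0.499  0.08 ] [ 0.579 -0.203  0.1  ] [ 0.449 -0.361  0.089]
0.11 109 [ 0.485 -0.36   0.1  ] [ 0.514 -0.273  0.12 ] [ 0.501 -0.317  0.111]
0.13 150 [ 0.469 -0.373  0.12 ] [ 0.508 -0.265  0.14 ] [ 0.49  -0.317  0.13 ]
0.15 174 [ 0.454 -0.374  0.14 ] [ 0.5   -0.267  0.16 ] [ 0.478 -0.32   0.15 ]
0.17 172 [ 0.447 -0.374  0.16 ] [ 0.487 
[... 273 characters left out ...]
714]
0.03 47 [ 0.394 -0.475  0.03 ] [ 0.553 -0.28   0.04 ] [ 0.412 -0.307  0.035]
0.05 321 [ 0.396 -0.466  0.041] [ 0.541 -0.271  0.06 ] [ 0.446 -0.329  0.053]
0.07 400 [ 0.395 -0.483  0.06 ] [ 0.568 -0.271  0.08 ] [ 0.452 -0.326  0.07 ]
0.09 204 [ 0.341 -0.498  0.08 ] [ 0.572 -0.204  0.097] [ 0.456 -0.332  0.085]
0.11 25 [ 0.476 -0.346  0.102] [ 0.51  -0.266  0.12 ] [ 0.494 -0.299  0.112]
0.13 38 [ 0.463 -0.368  0.121] [ 0.507 -0.26   0.139] [ 0.482 -0.298  0.13 ]
0.15 44 [ 0.453 -0.37   0.14 ] [ 0.497 -0.265  0.16 ] [ 0.471 -0.3    0.15 ]
0.17 46 [ 0.446 -0.369  0.16 ] [ 0.484 -0.271  0.179] [ 0.459 -0.303  0.17 ]
0.19 33 [ 0.441 -0.345  0.18 ] [ 0.467 -0.294  0.2  ] [ 0.449 -0.315  0.19 ]
```

View pics/cs.png

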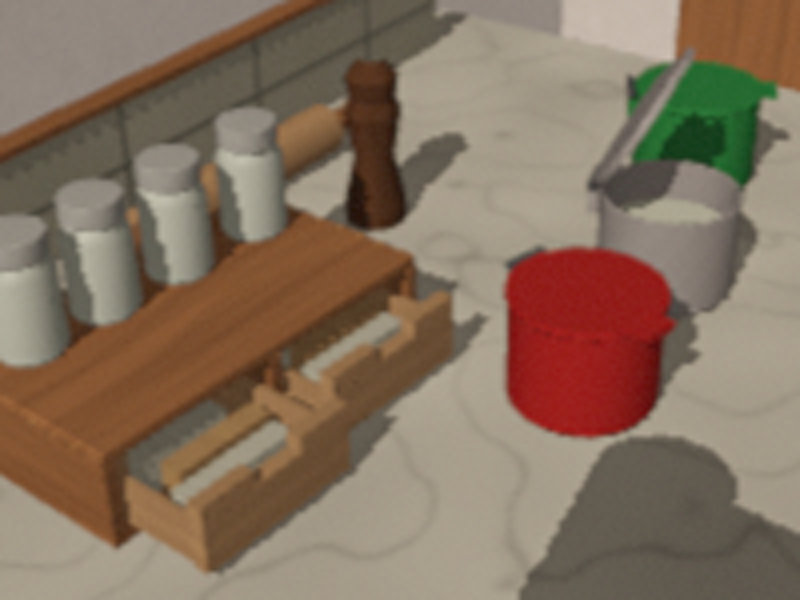

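View pics/ct.png

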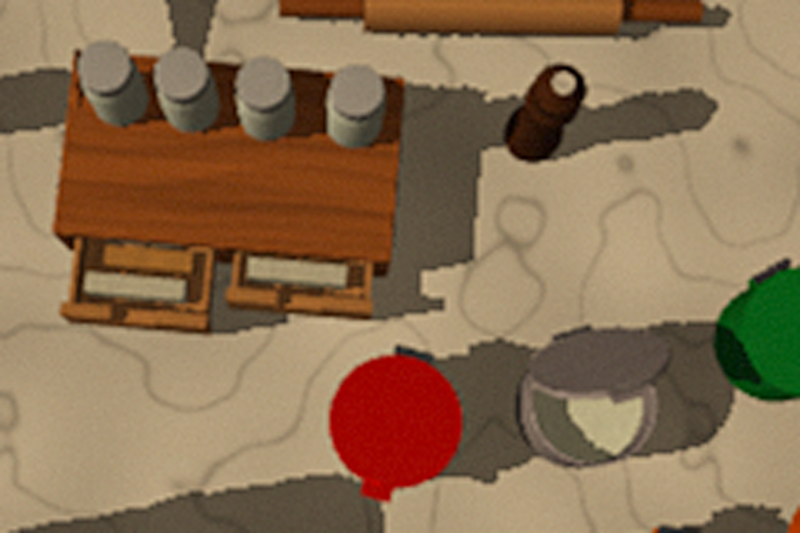

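The crops confirm it: the grey steel drum, at crop (670,235) in the side view, has its lid raised and leaning forward. The red and green ones are closed decoys. Next I'll fit the shelf front, the drawer fronts and the lid plane.

```bash
cat > m.py <<'E'
from h import *
import sys
def shelf(P):
    m=(P[...,2]>.066)&(P[...,2]<.082)&(P[...,0]>.5)&(P[...,0]<.8)&(abs(P[...,1]+.01)<.19)
    A=P[m]; 
    return A
S=np.load("/tmp/side.npz");T=np.load("/tmp/top.npz")
A=shelf(T["P"]); (c,s,a)=r=cv2.minAreaRect((A[:,:2]*1000).astype(np.float32)); print("shelf top",r,cv2.boxPoints(r).round())
for n,X in(("top",T),("side",S)):
    P=X["P"];m=(P[...,2]>.045)&(P[...,2]<.066)&(P[...,0]>.49)&(P[...,0]<.7)&(abs(P[...,1])<.16)
    A=P[m]
    for lo,hi in((.01,.05),(.09,.13),(-.13,-.09),(-.06,-.02)):
        b=A[(A[:,1]>lo)&(A[:,1]<hi)]
        if len(b): print(n,lo,hi,len(b),"x front",np.percentile(b[:,0],[1,5,20]).round(4))
    hsv=cv2.cvtColor(X["img"],cv2.COLOR_BGR2HSV)
    m=(P[...,2]>.105)&(P[...,2]<.195)&(P[...,0]>.4)&(P[...,0]<.53)&(P[...,1]<-.24)&(P[...,1]>-.4)
    L=P[m];mu=L.mean(0)
    for _ in range(3):
        nn=np.linalg.svd(L-mu)[2][2]; d=(L-mu)@nn; L=L[abs(d)<.006];mu=L.mean(0)
    nn*=np.sign(nn[2]); print(n,"lid",len(L),mu.round(4),nn.round(3),"open",np.arccos(nn[2]).round(3),"pig x yaw",np.arctan2(nn[1],nn[0]).round(3))
    m=(P[...,2]>.081)&(P[...,2]<.09)&(P[...,0]>.38)&(P[...,0]<.47)&(P[...,1]<-.25)&(P[...,1]>-.41)
    B=P[m];M=np.c_[2*B[:,:2],np.ones(len(B))];so=np.linalg.lstsq(M,(B[:,:2]**2).sum(1),rcond=None)[0]
    print("rim",len(B),so[:2],np.sqrt(so[2]+so[0]**2+so[1]**2))
E
python3 m.py
```

```text
shelf top ((636.423583984375, -10.485076904296875), (300.6734313964844, 238.7235870361328), 86.2069091796875) [[ 507. -153.]
 [ 746. -168.]
 [ 765.  132.]
 [ 527.  147.]]
top 0.01 0.05 105 x front [0.5163 0.5172 0.5197]
top 0.09 0.13 106 x front [0.5221 0.5228 0.5251]
top -0.13 -0.09 76 x front [0.5319 0.5323 0.5339]
top -0.06 -0.02 81 x front [0.5374 0.538  0.5393]
top lid 665 [ 0.4784 -0.3206  0.1502] [0.82  0.251 0.514] open 1.031 pig x yaw 0.297
rim 93 [ 0.45250244 -0.32929556] 0.052895045573203056
side 0.01 0.05 144 x front [0.5119 0.513  0.5146]
side 0.09 0.13 164 x front [0.5186 0.5195 0.5204]
side -0.13 -0.09 106 x front [0.5285 0.5289 0.5301]
side -0.06 -0.02 94 x front [0.5339 0.5343 0.5351]
side lid 174 [ 0.47   -0.302   0.1514] [0.811 0.277 0.515] open 1.03 pig x yaw 0.329
rim 102 [ 0.4495846  -0.32617031] 0.052922877560958606
```

Call:
send_rows(targets=[0.3,0.5,0,-0.0187,0.56,1,0,-0.0187,0.56,1,0,0,0.56,1,0,0,0.56,1,0,0], fingers=0)

```text
t: 0.6
tcp_pos: [0.2421, 0.5475, 0.2065]
tool_rot: [3.141, 0.0, -0.07]
ft_force: [0.0, -0.3, 0.3]
grip_width: 0.0126
gripper_force: 0.0
```

Call:
send_rows(targets=[0.56,1,0,0,0.56,1,0,0,0.56,1,0,0,0.56,1,0,0,0.56,1,0,0])

```text
t: 1.1
tcp_pos: [0.2914, 0.4434, 0.2069]
tool_rot: [3.141, 0.0, -0.07]
ft_force: [1.0, -0.8, 0.6]
grip_width: 0.0001
gripper_force: 0.0
```

Call:
send_rows(targets=[0.56,1,0,0,0.56,1,0,0,0.56,1,0,0,0.56,1,0,0,0.56,1,0,0])

```text
t: 1.6
tcp_pos: [0.3403, 0.3395, 0.2071]
tool_rot: [-3.141, -0.0, -0.07]
ft_force: [0.1, -0.4, -1.2]
grip_width: 0.0003
gripper_force: 0.0
```

Call:
send_rows(targets=[0.56,1,0,0,0.56,1,0,0,0.56,1,0,0,0.56,1,0,0,0.56,1,0,0])

```text
t: 2.1
tcp_pos: [0.389, 0.2358, 0.2071]
tool_rot: [-3.141, -0.0, -0.07]
ft_force: [-0.0, -0.4, 1.3]
grip_width: 0.0
gripper_force: 0.0
```

Call:
send_rows(targets=[0.61,1,0,0,0.61,1,0,0,0.61,1,0,0,0.61,1,0,0,0.61,1,0,0])

```text
t: 2.6
tcp_pos: [0.4427, 0.1318, 0.2071]
tool_rot: [-3.141, -0.0, -0.07]
ft_force: [0.3, -0.9, -0.1]
grip_width: 0.0001
gripper_force: 0.0
```

Call:
send_rows(targets=[0.61,1,0,0,0.61,1,0,0,0.61,1,0,0,0,0,1,0,0,0,1,0])

```text
t: 3.1
tcp_pos: [0.4751, 0.0698, 0.1669]
tool_rot: [-3.141, -0.001, -0.072]
ft_force: [-0.9, -0.1, -1.1]
grip_width: -0.0
gripper_force: 0.0
```

Call:
send_rows(targets=[0,0,1,0,0,0,1,0,0,0,1,0,0,0,1,0,0,0,1,0])

```text
t: 3.6
tcp_pos: [0.4746, 0.0703, 0.0664]
tool_rot: [-3.141, -0.0, -0.07]
ft_force: [-0.5, -0.7, 0.7]
grip_width: -0.0002
gripper_force: 0.0
```

Call:
send_rows(targets=[0,0,0.8,0,0,0,0.5,0,0,0,0,0])

```text
t: 3.9
tcp_pos: [0.4739, 0.0702, 0.04]
tool_rot: [3.14, 0.002, -0.07]
ft_force: [0.1, 0.5, 0.0]
grip_width: -0.0002
gripper_force: 0.0
```

Call:
send_rows(targets=[0.6,0,0,0,0.6,0,0,0,0.6,0,0,0,0.5,0,0,0,0.4,0,0,0])

```text
t: 4.4
tcp_pos: [0.53, 0.0673, 0.0411]
tool_rot: [-3.141, -0.0, -0.07]
ft_force: [0.2, 0.3, -0.1]
grip_width: 0.0001
gripper_force: 0.0
```

Call:
send_rows(targets=[0.4,0,0,0,0.4,0,0,0,0.4,0,0,0,0.4,0,0,0,0.4,0,0,0])

```text
t: 4.9
tcp_pos: [0.5692, 0.0646, 0.041]
tool_rot: [3.142, 0.0, -0.07]
ft_force: [0.1, -0.3, -0.3]
grip_width: -0.0002
gripper_force: 0.0
```

Call:
send_rows(targets=[0.15,0,0,0,0.15,0,0,0,0.15,0,0,0,0.15,0,0,0])

```text
t: 5.3
tcp_pos: [0.5778, 0.0634, 0.0405]
tool_rot: [3.141, 0.005, -0.071]
ft_force: [-16.4, 5.1, 10.8]
grip_width: 0.0001
gripper_force: 8.2
```

```bash
python3 - <<'E'
from h import *
f=robot.grab_frame("side"); cv2.imwrite("pics/s1.png",cv2.resize(f["img"][125:275,100:300],(800,600)))
print(robot.read_state()["ft_force"])
E
```

```text
[-9.02105406  1.19545891  3.72820197]
```

View pics/s1.png

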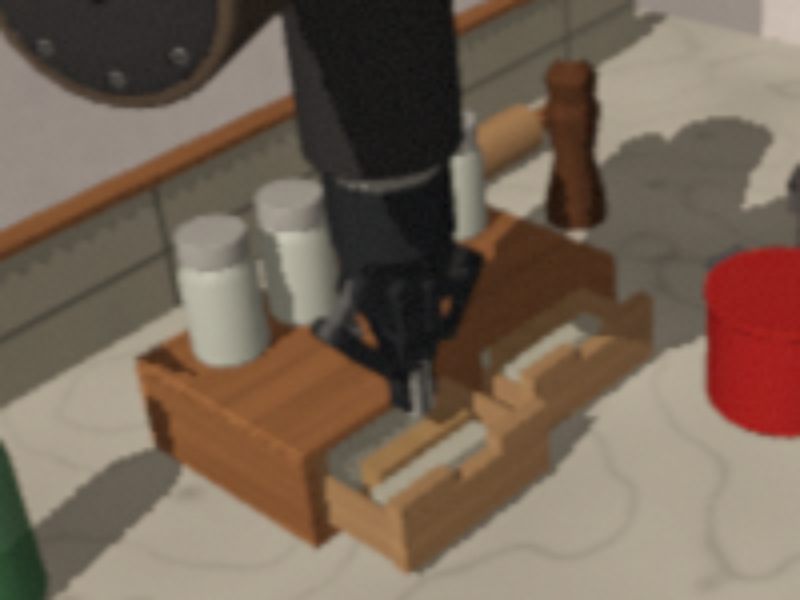

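The picture shows the finger inside the left drawer's opening at (415,410), and the drawer has not moved. I'll check where the tip appears in the depth data.

```bash
python3 - <<'E'
from h import *
f=robot.grab_frame("side");P=pts(f)
h=384;F=h/2/np.tan(np.radians(f["fov_y"])/2);R=Ro.from_euler('xyz',f["attitude"]).as_matrix()
s=robot.read_state();t=s["tcp_pos"];print(t)
for p in(t,t+[0,0,-.011],t+[0,0,.05],np.array([.516,.068,.04])):
    c=R.T@(p-f["eye"]);print(F*c[0]/c[2]+f["cx"],F*c[1]/c[2]+f["cy"],c[2])
for u,v in((204,226),(206,222),(203,215),(210,200),(202,266-0),(225,252),(205,250),(180,245)): print(u,v,P[v,u].round(3),f["img"][v,u])
f=robot.grab_frame("top");P=pts(f)
for u,v in((202,187),(200,176),(190,184),(250,183)):print(u,v,P[v,u].round(3),f["img"][v,u])
E
```

```text
[0.57768853 0.06337359 0.04040152]
204.53444545999366 234.68375993491983 0.9083949067085935
204.9051751106561 238.03132701915462 0.9141830831468356
202.7879905484054 218.91384521219354 0.8820850138074927
221.9630119108555 244.30076204123463 0.8750522677783302
204 226 [0.568 0.071 0.077] [111 119 124]
206 222 [0.567 0.064 0.086] [60 65 69]
203 215 [0.566 0.073 0.112] [28 27 26]
210 200 [0.56  0.049 0.145] [34 50 76]
202 266 [0.524 0.137 0.017] [ 57  84 115]
225 252 [0.522 0.052 0.001] [ 84  98 106]
205 250 [0.522 0.123 0.058] [ 55  81 110]
180 245 [0.601 0.129 0.041] [45 68 95]
202 187 [0.52  0.069 0.034] [ 30  76 130]
200 176 [0.553 0.074 0.043] [140 183 199]
190 184 [0.525 0.1   0.062] [ 56 119 184]
250 183 [ 0.535 -0.076  0.03 ] [12 48 88]
```

```bash
python3 - <<'E'
from h import *
T=np.load("/tmp/top.npz")["P"];S=np.load("/tmp/side.npz")["P"]
f=robot.grab_frame("side");N=pts(f)
print("top before z / x, rows 178-190, cols 182:224:3");
for v in range(178,192,2): print(v,(T[v,182:224:3,2]*1000).round().astype(int),(T[v,182:224:6,0]*1000).round().astype(int))
for nm,Q in(("before",S),("now",N)):
  for y in np.arange(.03,.12,.01):
    m=(abs(Q[...,1]-y)<.004)&(Q[...,0]<.530)&(Q[...,0]>.5)&(Q[...,2]>.004)
    A=Q[m]
    print(nm,y.round(2),m.sum(),"zmax",A[:,2].max().round(3),"zmin",A[:,2].min().round(3),"x",np.median(A[:,0]).round(3))
E
```

```text
top before z / x, rows 178-190, cols 182:224:3
178 [48 12 19 22 30 30 38 43 44 46 40 44 14 45] [545 550 548 547 547 547 552]
180 [42 13 16 12 17 13 16 15 13 18 19 25 16 47] [540 544 544 545 545 545 545]
182 [63 61 61 65 53 52 18 16 15 13 16 12 14 43] [531 531 533 538 539 539 539]
184 [64 62 61 62 52 53 48 46 49 61 64 67 59 63] [525 525 527 527 528 526 527]
186 [14 20 30 39 42 47 49 52 51 64 62 61 66 63] [525 524 522 521 521 520 520]
188 [-2 -1 -2 -2  0 -3 -1 13 15 25 32 38 41 52] [521 522 522 522 520 518 517]
190 [-3  0  1 -1  0  0  2  1  2  2 -1 -2  0 -2] [515 515 515 515 516 516 516]
before 0.03 42 zmax 0.066 zmin 0.012 x 0.515
before 0.04 41 zmax 0.065 zmin 0.014 x 0.516
before 0.05 59 zmax 0.066 zmin 0.011 x 0.516
before 0.06 41 zmax 0.053 zmin 0.014 x 0.517
before 0.07 41 zmax 0.052 zmin 0.01 x 0.518
before 0.08 38 zmax 0.052 zmin 0.01 x 0.519
before 0.09 37 zmax 0.052 zmin 0.012 x 0.519
before 0.1 50 zmax 0.065 zmin 0.013 x 0.52
before 0.11 47 zmax 0.064 zmin 0.013 x 0.52
now 0.03 46 zmax 0.065 zmin 0.014 x 0.515
now 0.04 43 zmax 0.064 zmin 0.012 x 0.516
now 0.05 61 zmax 0.392 zmin 0.004 x 0.517
now 0.06 66 zmax 0.427 zmin 0.004 x 0.52
now 0.07 67 zmax 0.426 zmin 0.012 x 0.523
now 0.08 50 zmax 0.426 zmin 0.011 x 0.519
now 0.09 40 zmax 0.426 zmin 0.014 x 0.519
now 0.1 58 zmax 0.426 zmin 0.011 x 0.52
now 0.11 60 zmax 0.427 zmin 0.01 x 0.521
```

```bash
python3 - <<'E'
from h import *
f=robot.grab_frame("wrist");cv2.imwrite("pics/w1.png",f["img"])
E
```

```text
(no output)
```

View pics/w1.png

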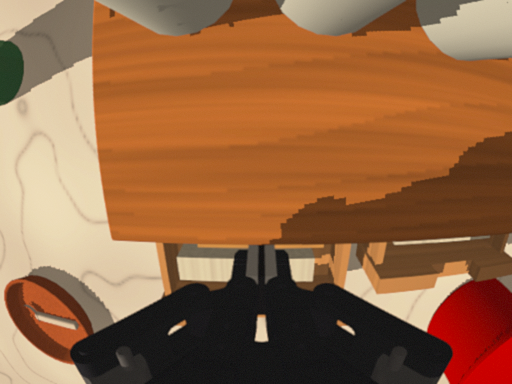

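The wrist view confirms the drawer is still out, with the shut fingers at (262,262) between its front and the shelf. I need the real height of the tip.

```bash
python3 - <<'E'
from h import *
f=robot.grab_frame("side");P=pts(f)
for v in range(214,252,2): print(v,[(P[v,u]*1000).round().astype(int).tolist() for u in (200,204,208)],f["img"][v,204])
print(robot.read_state())
E
```

```text
214 [[568, 80, 119], [566, 69, 114], [564, 57, 107]] [24 24 23]
216 [[572, 77, 110], [565, 71, 109], [568, 53, 97]] [34 34 36]
218 [[570, 80, 106], [567, 70, 101], [569, 54, 91]] [69 72 76]
220 [[573, 78, 97], [567, 70, 95], [569, 54, 85]] [ 96 104 108]
222 [[573, 78, 92], [567, 70, 89], [565, 59, 83]] [ 99 105 111]
224 [[575, 77, 84], [568, 71, 83], [564, 61, 79]] [105 113 118]
226 [[575, 79, 79], [568, 72, 77], [565, 60, 71]] [109 119 124]
228 [[602, 54, 46], [569, 71, 71], [584, 41, 45]] [117 126 131]
230 [[599, 57, 42], [595, 46, 37], [579, 48, 45]] [ 96 116 129]
232 [[596, 61, 40], [583, 59, 45], [574, 53, 44]] [ 76 118 154]
234 [[586, 71, 44], [577, 66, 45], [570, 59, 43]] [ 74 117 152]
236 [[580, 78, 44], [572, 71, 44], [569, 60, 38]] [ 64 104 139]
238 [[574, 84, 45], [570, 74, 40], [558, 72, 44]] [ 55  82 108]
240 [[572, 87, 42], [561, 84, 44], [554, 77, 43]] [128 149 159]
242 [[570, 89, 37], [557, 88, 42], [529, 102, 64]] [135 155 164]
244 [[558, 102, 45], [550, 96, 44], [526, 106, 62]] [116 140 157]
246 [[553, 107, 44], [528, 119, 64], [523, 111, 61]] [ 75 110 149]
248 [[529, 131, 66], [523, 123, 64], [520, 114, 59]] [ 70 105 140]
250 [[527, 133, 63], [523, 125, 59], [521, 114, 52]] [ 52  81 109]
{'t': 5.6, 'q': array([ 0.44459897,  0.36904537, -0.39781368, -0.00177472, -0.80854677,
        1.05695805]), 'qd': array([ 0.00070659,  0.00034208, -0.00146656,  0.00092958, -0.00051488,
        0.00046351]), 'joint_efforts': array([-1.54789478e+00, -5.09930134e+01,  2.56094509e+01,  6.96220100e+00,
        2.27075815e+00, -8.28838121e-03]), 'tcp_pos': array([0.57770133, 0.06333484, 0.04037367]), 'tool_rot': array([ 3.14043953,  0.00464307, -0.07047048]), 'ft_force': array([-8.45042949,  0.77060264,  3.09382469]), 'wrist_torque': array([0.59718465, 2.81500775, 0.03100411]), 'gripper_force': 3.989649998729874, 'grip_width': 0.00013195115383023625}
```

The visible fingertip ends at z ≈ 0.069 (side view, row 228), about 40 mm higher than the reported pose gives. The finger went over the drawer front and met the edge of the shelf top. I'll raise, back off and measure that offset clear of everything.

Call:
send_rows(targets=[-0.3,0,0,0,-0.7,0,-0.4,0,-1,0,-0.4,0,-1,0,0,0,-1,0,0,0])

```text
t: 6.1
tcp_pos: [0.4998, 0.0695, 0.058]
tool_rot: [-3.141, -0.002, -0.07]
ft_force: [0.3, 0.1, 0.0]
grip_width: -0.0003
gripper_force: 0.0
```

Call:
send_rows(targets=[-1,0,0,0,-0.6,0,0,0,0,0,0,0])

```text
t: 6.4
tcp_pos: [0.4675, 0.0717, 0.0578]
tool_rot: [-3.141, -0.001, -0.069]
ft_force: [1.2, 1.1, -0.4]
grip_width: -0.0002
gripper_force: 0.0
```

```bash
cat > tip.py <<'E'
from h import *
t=robot.read_state()["tcp_pos"];print("tcp",t.round(4))
for n in("side",):
    f=robot.grab_frame(n);P=pts(f)
    dark=(f["range_z"]>0)
    m=dark&(np.hypot(P[...,0]-t[0],P[...,1]-t[1])<.03)&(P[...,2]>.015)&(P[...,2]<t[2]+.12)
    A=P[m];
    for z in np.arange(0.02,.20,.01):
        b=A[abs(A[:,2]-z)<.005]
        if len(b):print(n,round(z,3),len(b),b.min(0).round(3),b.max(0).round(3))
E
python3 tip.py
```

```text
tcp [0.4675 0.0717 0.0578]
side 0.08 4 [0.457 0.066 0.082] [0.471 0.078 0.085]
side 0.09 22 [0.455 0.066 0.086] [0.471 0.085 0.095]
side 0.1 41 [0.454 0.066 0.095] [0.474 0.086 0.105]
side 0.11 43 [0.455 0.06  0.105] [0.474 0.087 0.115]
side 0.12 27 [0.454 0.058 0.116] [0.463 0.089 0.124]
side 0.13 54 [0.451 0.047 0.126] [0.474 0.1   0.135]
side 0.14 66 [0.452 0.047 0.135] [0.479 0.1   0.144]
side 0.15 62 [0.447 0.045 0.145] [0.485 0.089 0.155]
side 0.16 56 [0.448 0.056 0.155] [0.472 0.097 0.165]
side 0.17 60 [0.448 0.056 0.165] [0.472 0.102 0.175]
side 0.18 15 [0.447 0.056 0.175] [0.457 0.097 0.178]
```

Clear of everything, the tip sits about 26 mm above the reported TCP instead of 11 mm below it, while x and y agree. I'll work from seen heights (tip z ≈ TCP z + 0.026) and go down to a tip height of about 0.033.

Call:
send_rows(targets=[0,0,0.8,0,0,0,0.8,0,0,0,0.6,0,0,0,0.3,0,0,0,0,0])

```text
t: 6.95
tcp_pos: [0.4689, 0.0714, 0.0064]
tool_rot: [3.141, 0.001, -0.07]
ft_force: [-0.2, -0.3, -0.7]
grip_width: -0.0004
gripper_force: 0.0
```

```bash
python3 tip.py|head -8
```

```text
tcp [0.4689 0.0714 0.0064]
side 0.03 2 [0.458 0.079 0.034] [0.461 0.079 0.035]
side 0.04 26 [0.457 0.059 0.035] [0.477 0.085 0.044]
side 0.05 39 [0.455 0.059 0.045] [0.474 0.087 0.055]
side 0.06 35 [0.456 0.062 0.055] [0.474 0.086 0.065]
side 0.07 19 [0.455 0.061 0.065] [0.464 0.087 0.075]
side 0.08 60 [0.453 0.046 0.075] [0.476 0.097 0.085]
side 0.09 51 [0.453 0.045 0.085] [0.481 0.099 0.095]
```

The tip is at about 0.034, below the notch. Pushing the left drawer now.

Call:
send_rows(targets=[0.6,0,0,0,0.6,0,0,0,0.5,0,0,0,0.4,0,0,0,0.4,0,0,0])

```text
t: 7.5
tcp_pos: [0.5192, 0.0679, 0.0069]
tool_rot: [3.141, 0.001, -0.07]
ft_force: [-2.2, 0.2, 0.4]
grip_width: 0.0005
gripper_force: 0.9
```

Call:
send_rows(targets=[0.4,0,0,0,0.4,0,0,0,0.4,0,0,0,0.4,0,0,0,0.4,0,0,0])

```text
t: 8.0
tcp_pos: [0.559, 0.0651, 0.0069]
tool_rot: [3.141, 0.001, -0.07]
ft_force: [-1.5, -0.0, 0.3]
grip_width: -0.0002
gripper_force: 0.9
```

Call:
send_rows(targets=[0.3,0,0,0,0.2,0,0,0,0.15,0,0,0,0.15,0,0,0])

```text
t: 8.4
tcp_pos: [0.5745, 0.0642, 0.0069]
tool_rot: [3.142, 0.0, -0.07]
ft_force: [-2.0, -1.4, -0.8]
grip_width: -0.0001
gripper_force: 0.8
```

Contact force of about 2 N, which matches the drawer's friction. Carrying on to the stop.

Call:
send_rows(targets=[0.15,0,0,0,0.15,0,0,0])

```text
t: 8.6
tcp_pos: [0.5748, 0.0625, 0.0055]
tool_rot: [3.139, 0.01, -0.072]
ft_force: [-23.0, 2.2, 8.4]
grip_width: -0.0001
gripper_force: 0.0
```

Call:
send_rows(targets=[0.1,0,0,0,0.1,0,0,0,0,0,0,0])

```text
t: 8.9
tcp_pos: [0.5741, 0.0609, 0.0033]
tool_rot: [3.136, 0.018, -0.073]
ft_force: [-24.9, 4.4, -1.1]
grip_width: 0.0002
gripper_force: 0.0
```

The left drawer is at its stop at 24 N. Backing off and moving across to the right drawer.

Call:
send_rows(targets=[-0.6,0,0,0,-0.8,0,0,0,-0.9,0,0,0,-0.9,0,0,0,-0.8,0,0,0])

```text
t: 9.4
tcp_pos: [0.5051, 0.0698, 0.0076]
tool_rot: [-3.14, -0.003, -0.069]
ft_force: [-0.6, -0.6, -0.4]
grip_width: -0.0
gripper_force: 0.0
```

Call:
send_rows(targets=[0,0.8,0,0,0,0.9,0,0,0,0.9,0,0,0,0.9,0,0,0,0.9,0,0])

```text
t: 9.9
tcp_pos: [0.4999, -0.0193, 0.0076]
tool_rot: [-3.141, -0.003, -0.069]
ft_force: [1.0, -0.2, -0.2]
grip_width: 0.0
gripper_force: 0.0
```

Call:
send_rows(targets=[0,0.9,0,0,0,0.7,0,0,0,0,0,0])

```text
t: 10.2
tcp_pos: [0.4968, -0.0519, 0.0073]
tool_rot: [-3.141, -0.001, -0.071]
ft_force: [0.2, 0.4, -0.4]
grip_width: 0.0
gripper_force: 0.0
```

Call:
send_rows(targets=[0.4,0.4,0,0,0.5,0.2,0,0,0.5,0,0,0,0.4,0,0,0,0.4,0,0,0])

```text
t: 10.7
tcp_pos: [0.5398, -0.0656, 0.0067]
tool_rot: [3.141, 0.001, -0.07]
ft_force: [-1.2, 0.2, 0.8]
grip_width: 0.0001
gripper_force: 0.9
```

Call:
send_rows(targets=[0.4,0,0,0,0.3,0,0,0,0.2,0,0,0,0.15,0,0,0,0.15,0,0,0])

```text
t: 11.2
tcp_pos: [0.5632, -0.0673, 0.0068]
tool_rot: [-3.142, 0.0, -0.07]
ft_force: [-2.0, -0.2, -1.2]
grip_width: -0.0003
gripper_force: 0.8
```

Call:
send_rows(targets=[0.15,0,0,0,0.1,0,0,0])

```text
t: 11.4
tcp_pos: [0.5653, -0.068, 0.0063]
tool_rot: [3.141, 0.005, -0.071]
ft_force: [-12.3, 0.7, 3.0]
grip_width: -0.0
gripper_force: 0.0
```

Stop reached on the right drawer too. Backing off, rising, and turning to line up with the pig's hinge direction (yaw 0.3).

Call:
send_rows(targets=[0.1,0,0,0,-0.7,0,0,0,-0.8,0,-0.5,0,0,0,-1,0,0,0,-1,0])

```text
t: 11.9
tcp_pos: [0.5407, -0.0656, 0.0579]
tool_rot: [3.142, -0.001, -0.069]
ft_force: [-0.2, -0.5, 1.0]
grip_width: 0.0001
gripper_force: 0.0
```

Call:
send_rows(targets=[0,0,-1,0,0,0,-1,-0.0196,0,0,-1,-0.0196,0,0,-1,-0.0197,0,0,-1,0])

```text
t: 12.4
tcp_pos: [0.5411, -0.0656, 0.1585]
tool_rot: [3.141, -0.002, 0.305]
ft_force: [0.4, 0.9, -0.3]
grip_width: 0.0
gripper_force: 0.0
```

Call:
send_rows(targets=[0,0,-0.2,0,0,0,0,0])

```text
t: 12.6
tcp_pos: [0.5413, -0.0655, 0.162]
tool_rot: [3.141, -0.003, 0.3]
ft_force: [-0.4, -0.2, 0.1]
grip_width: 0.0001
gripper_force: 0.0
```

```bash
python3 - <<'E'
from h import *
f=robot.grab_frame("top");P=pts(f)
cv2.imwrite("pics/t2.png",cv2.resize(f["img"][90:250,160:400],(600,400)))
for lo,hi in((.01,.05),(.09,.13),(-.06,-.02),(-.13,-.09)):
    m=(P[...,2]>.045)&(P[...,2]<.066)&(P[...,0]>.49)&(P[...,0]<.7)&(P[...,1]>lo)&(P[...,1]<hi)
    print(lo,m.sum(),np.percentile(P[m][:,0],[5,50]) if m.sum() else '')
E
```

```text
0.01 8 [0.584955  0.5852775]
0.09 0 
-0.06 0 
-0.13 14 [0.57404922 0.57554222]
```

View pics/t2.png

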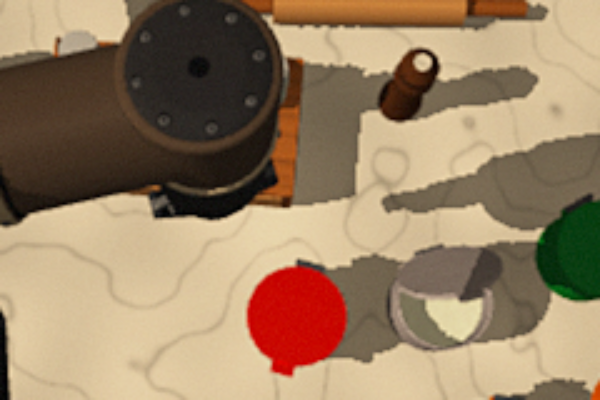

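Neither drawer shows in front of the shelf any more. Its front edge is clean at (290,200), and the pig is still open at (440,290). Moving behind the lid.

Call:
send_rows(targets=[-0.34,0.94,0,0,-0.34,0.94,0,0,-0.34,0.94,0,0,-0.34,0.94,0,0,-0.34,0.94,0,0])

```text
t: 13.15
tcp_pos: [0.5352, -0.1663, 0.1597]
tool_rot: [-3.141, 0.002, 0.3]
ft_force: [0.7, -0.1, -0.2]
grip_width: 0.0001
gripper_force: 0.0
```

Call:
send_rows(targets=[-0.34,0.94,0,0,-0.34,0.94,0,0,-0.34,0.94,0,0,-0.34,0.94,0,0,-0.34,0.94,0,0])

```text
t: 13.65
tcp_pos: [0.5305, -0.2661, 0.1595]
tool_rot: [-3.141, 0.002, 0.3]
ft_force: [0.8, -0.3, 0.7]
grip_width: -0.0
gripper_force: 0.0
```

Call:
send_rows(targets=[-0.34,0.94,0,0,-0.34,0.94,0,0,0,0,0,0])

```text
t: 13.95
tcp_pos: [0.5284, -0.307, 0.1592]
tool_rot: [-3.141, 0.002, 0.298]
ft_force: [0.3, 0.3, -1.3]
grip_width: 0.0002
gripper_force: 0.0
```

```bash
python3 tip.py; python3 - <<'E'
from h import *
f=robot.grab_frame("side");P=pts(f);cv2.imwrite("pics/s3.png",cv2.resize(f["img"][75:225,220:420],(600,450)))
m=(P[...,2]>.105)&(P[...,2]<.195)&(P[...,0]>.4)&(P[...,0]<.505)&(P[...,1]<-.24)&(P[...,1]>-.4)
L=P[m];mu=L.mean(0);n=np.linalg.svd(L-mu)[2][2];print(mu,n)
E
```

```text
tcp [ 0.5284 -0.307   0.1592]
side 0.07 6 [ 0.5   -0.3    0.067] [ 0.506 -0.296  0.074]
side 0.08 6 [ 0.502 -0.321  0.076] [ 0.506 -0.295  0.083]
side 0.09 10 [ 0.501 -0.322  0.085] [ 0.514 -0.29   0.093]
side 0.1 3 [ 0.502 -0.321  0.098] [ 0.51  -0.305  0.103]
side 0.11 3 [ 0.5   -0.327  0.106] [ 0.507 -0.314  0.11 ]
side 0.19 21 [ 0.516 -0.312  0.185] [ 0.534 -0.292  0.195]
[ 0.4690188  -0.30063725  0.15227951] [-0.81141367 -0.27980742 -0.51314292]
```

View pics/s3.png

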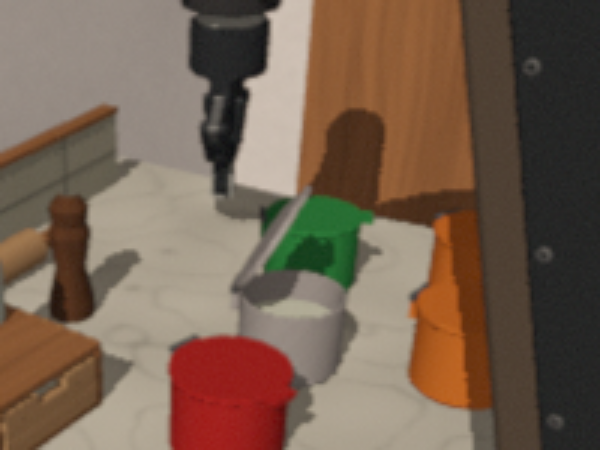

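The tip hangs at (222,190), behind and clear of the open lid at (275,240). Approaching the lid's outer face near its free edge, then following its arc.

Call:
send_rows(targets=[-0.8,0,0.3,0,-0.8,0,0.25,0,-0.5,0,0,0,-0.5,0,0,0])

```text
t: 14.45
tcp_pos: [0.4787, -0.3207, 0.1501]
tool_rot: [3.142, 0.0, 0.301]
ft_force: [0.7, -0.5, 0.0]
grip_width: 0.0001
gripper_force: 0.0
```

Call:
send_rows(targets=[-0.5,0,0.3,0,-0.5,0,0.35,0,-0.35,0,0.35,0,-0.3,0,0.4,0])

```text
t: 14.85
tcp_pos: [0.4473, -0.3307, 0.1214]
tool_rot: [3.142, -0.0, 0.3]
ft_force: [0.1, -0.6, 0.5]
grip_width: -0.0002
gripper_force: 0.3
```

Call:
send_rows(targets=[-0.3,0,0.45,0,-0.3,0,0.45,0,-0.15,0,0.45,0,-0.1,0,0.45,0])

```text
t: 15.25
tcp_pos: [0.4313, -0.3356, 0.0851]
tool_rot: [-3.141, 0.0, 0.3]
ft_force: [-0.2, -0.1, 0.4]
grip_width: 0.0002
gripper_force: 0.3
```

Call:
send_rows(targets=[-0.05,0,0.3,0,0,0,0.3,0,0,0,0.2,0,0,0,0,0])

```text
t: 15.65
tcp_pos: [0.4307, -0.3356, 0.0694]
tool_rot: [-3.141, 0.001, 0.3]
ft_force: [0.2, 0.1, 0.7]
grip_width: -0.0002
gripper_force: 0.0
```

Call:
send_rows(targets=[0,0,0.1,0,0,0,0.1,0,0,0,0.1,0])

```text
t: 15.95
tcp_pos: [0.4313, -0.3363, 0.0662]
tool_rot: [3.14, -0.0, 0.301]
ft_force: [-8.9, 10.4, 35.1]
grip_width: 0.0005
gripper_force: 17.5
```

Call:
send_rows(targets=[0,0,0.05,0,0,0,0.05,0])

```text
t: 16.15
tcp_pos: [0.4314, -0.3363, 0.066]
tool_rot: [3.139, -0.001, 0.302]
ft_force: [-11.7, 12.1, 44.2]
grip_width: 0.0002
gripper_force: 21.9
```

Firm contact, so the lid is on the drum. Lifting away and checking.

Call:
send_rows(targets=[0,0,-0.3,0,0,0,-0.8,0,0,0,-1,0,0,0,-1,0,0,0,-1,0])

```text
t: 16.65
tcp_pos: [0.4308, -0.3358, 0.1449]
tool_rot: [3.141, -0.0, 0.3]
ft_force: [0.4, 0.2, -0.1]
grip_width: 0.0003
gripper_force: 0.0
```

Call:
send_rows(targets=[0,0,-1,0,0.5,-1,-1,0,0.5,-1,0,0,0.5,-1,0,0,0.5,-1,0,0])

```text
t: 17.15
tcp_pos: [0.4455, -0.2467, 0.1844]
tool_rot: [3.141, -0.001, 0.3]
ft_force: [-0.6, -0.4, 0.3]
grip_width: -0.0004
gripper_force: 0.0
```

Call:
send_rows(targets=[0.5,-1,0,0,0.5,-1,0,0,0.5,-1,0,0,0,-1,0,0,0,0,0,0])

```text
t: 17.65
tcp_pos: [0.45, -0.1607, 0.1843]
tool_rot: [-3.141, -0.001, 0.302]
ft_force: [-0.2, -0.7, 0.2]
grip_width: 0.0002
gripper_force: 0.0
```

```bash
python3 - <<'E'
from h import *
f=robot.grab_frame("top");cv2.imwrite("pics/t4.png",cv2.resize(f["img"][80:260,90:420],(792,432)))
for n in("top","side"):
    f=robot.grab_frame(n);P=pts(f)
    m=(P[...,2]>.08)&(P[...,2]<.11)&(P[...,0]>.37)&(P[...,0]<.53)&(P[...,1]<-.26)&(P[...,1]>-.40)
    L=P[m];L=L[np.hypot(L[:,0]-.451,L[:,1]+.328)<.05]
    if len(L)<20: continue
    mu=L.mean(0);nn=np.linalg.svd(L-mu)[2][2];print(n,len(L),mu.round(4),"tilt",np.arccos(abs(nn[2])).round(3),nn.round(3))
    for a,b in((.06,.068),(-.08,-.068)):
        pass
    for lo,hi in((.01,.05),(.09,.13),(-.06,-.02),(-.13,-.09)):
        m=(P[...,2]>.02)&(P[...,2]<.055)&(P[...,0]>.49)&(P[...,0]<.62)&(P[...,1]>lo)&(P[...,1]<hi)
        print(n,lo,m.sum(),np.percentile(P[m][:,0],[5,50]).round(4) if m.sum() else '')
E
```

```text
top 722 [ 0.4426 -0.3353  0.0914] tilt 0.006 [-0.005 -0.002  1.   ]
top 0.01 0 
top 0.09 0 
top -0.06 0 
top -0.13 0 
side 384 [ 0.4498 -0.3268  0.0925] tilt 0.005 [ 0.002 -0.005 -1.   ]
side 0.01 134 [0.5806 0.5831]
side 0.09 140 [0.5869 0.5889]
side -0.06 101 [0.5756 0.5778]
side -0.13 101 [0.5708 0.5732]
```

View pics/t4.png

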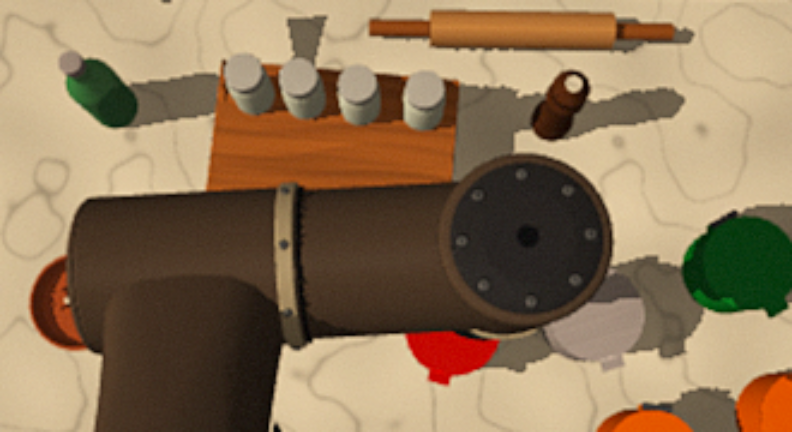

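The lid lies level (tilt 0.006 rad, top at 0.091 m). Both drawer fronts fall on one line at the stop, the jars and other bystanders stand as before, and the arm is clear. Handing in.

```bash
python3 -c "
from rig import robot
print(robot.close_job())"
```

```text
the job is handed in; nothing more can be done
None
```

The job is handed in; no verdict came back. By my last camera and force checks, both drawers were pushed home to their stops, the salt pig's lid lay fully shut with the pig upright in place, the jars, oil bottle and mill stood as before (the arm partly hid the dish and spoon), and the robot was touching nothing.

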